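# Clamp a split duplicating flask with its draw latch

## Task

Close the two-part casting flask ready for pouring: slide the loose half up until you feel it stop against the rubber seal, flip the latch's wire bail over and press its bar down past the sloping nose of the keeper so that it hooks under the lip, then swing the lever over and press it down past centre until it lies fully home and clamps the halves together. Push the half, bail and lever gently with the fingers, never with more than about 20 N, and leave the other things on the bench where they are.

Things in the scene. Friction and masses are not known exactly. Their poses are not given: they have to be found in the camera images.
- flask: Grey base plate 160x290x12 mm of the split aluminium flask, fixed. Origin under its centre, z up; y is the closing line. Fixed half: y -130 to 0, carries the lever. Loose half: 75 mm long, on the +y side. Both are open boxes, x -65 to 65, walls 10 mm, top (deck) at z = 62; along x 15 to 65 a solid shoulder bears the latch, which moves in the plane x = 40.
- fixed_half: The fixed half with a black rubber seal on its mating face (flask y = 0); same origin and axes as flask. The seal stands out 2 to 11 mm (seals differ), and its thickness is not measured.
- half (a joint): Opening of the loose half (m), grows along flask +y; 0 would be metal to metal without a seal. Starts 0.028 to 0.045, drags with about 6 N, stays where left, stops on the seal at about the seal's thickness. Ease it up slowly (15 mm/s or less at the end): ramming it makes a force spike.
- half_push (a point): Middle of the loose half's outer end wall (75 mm from its mating face), 42 mm above the bench, at flask x = 0; axes as flask. The wall is 130 mm wide, z 12 to 62. Push it along flask -y to close.
- keeper_hook (a point): Foot (deck level) of the +y face of the keeper, an 18 mm wide steel hook on the loose half, axes as flask, sprung toward the lever (5.5 N/mm). A lip 5 mm long stands out to +y, underside 14.5 mm, tip top 17.5 mm up; above it a nose slopes up and back to 30 mm up, 3 mm behind the face. The bail's bar lands on the slope or past it, only if the half is up to the seal.
- keeper: The keeper, origin as keeper_hook. Pressing the bar down the nose (5 to 15 N, easing outward to +y) drags the lever more open until the bar drops past the lip to the deck. Hooked: bar 0 to 25 mm to +y of this point and its centre less than 14.5 mm up.
- lever (a joint): Lever (rad): 0 home, flat along flask -y, on a stop; grows as it lifts; 1.57 upright; open stop 2.05, leaning to the keeper. Starts 1.38 to 1.5, stays where left (0.08 Nm friction). With the bail hooked it resists below about 0.9, up to some 12 N at the handle's end, until past centre at about 0.17; then it is drawn toward home.
- lever_hinge (a point): Lever pivot (axis along flask x), 14 mm above the deck, flask y = -45. Axes turn with the lever: y points from the handle's end to the pivot.
- lever_pad (a point): On the steel handle's outer face (upper face when home, keeper side when upright), 62 mm from the pivot along the handle, 6 mm outside the line through the pivot. Handle 18 mm wide, 4 mm thick, ends 75 mm from the pivot. Push here toward flask -y, then down.
- bail (a joint): Bail angle to the lever (rad): the bail's elevation, from flask +y upward, is this minus the lever's value. Swings freely and falls by its weight; starts folded back near its stop at 3.65, leaning away from the keeper.
- bail_bar (a point): Middle of the bail's cross bar (30 mm long, radius 2.5 mm). The bail is a U of steel wire, legs 30 mm apart either side of the handle, 91.5 mm from its pivot to the bar. The pivot sits on the lever 18 mm from lever_hinge toward the handle, 10 degrees below it when home. The bar passes over the handle's end.
- plaster_model: Bystander: beige plaster jaw model 55x60x33 mm, loose; origin under its centre.
- dish: Bystander: white ceramic dish 70 mm wide, 30 mm high, loose; origin under its centre.
- jar: Bystander: blue jar 56 mm wide, 60 mm high, loose; origin under its centre.
- brush: Bystander: white-handled brush 150 mm long, lying loose.

How it is judged:
By the outcome, as a careful person would: the job done as asked, in the order asked, and still so for the second after the job is handed in, with the robot touching nothing.
It also fails if it takes over 69 s, if anything falls off the work surface, if the arm or the gripper's body presses on something with over 40 N, if the wrist force passes 120 N, or if a joint passes its speed limit or range.

## Robot

A 7-joint arm with a two-finger parallel gripper is mounted at the origin on the work surface. World frame = base frame: x ahead of the robot, y to its left, z up, the work surface at z = 0. Lengths are in mm, angles in rad, forces in N, time in s.
With the tool pointing down it reaches from about 400 to 875 mm from the base axis. Payload 4.4 kg.
Tool frame: the origin (TCP) lies at the very end of the fingers, on their centre line; the grasp point (between the pads) lies 19 mm behind it (ctrl.grip_point_offset is the distance from the TCP to the grasp point, in mm); z points along the fingers, y is the line along which they close (so a half turn about z gives the same grasp; the last joint's range is limited). The gripper opens to 85 mm and grips with 20 to 120 N. Pads are 22 mm wide; open, the fingers measure 114 mm over their backs; the gripper's body (76 mm by 85 mm) begins 54 mm behind the grasp point. The pads swing forward as they close: fully open they stand 13 mm farther back than shut.
Start: joints at [1.044, 0.628, 0.038, 1.517, -0.027, 0.996, -0.02], TCP at [289.06, -582.204, 231.313] pointing down, gripper open.
Joint ranges: [-3.06, 3.06], [-0.37, 2.12], [-1.25, 1.32], [0.18, 2.47], [-1.1, 4.24], [0.23, 1.98], [-2.94, 2.94]. Speed limits (rad/s): [2.57, 2.57, 3.14, 3.14, 3.14, 3.14, 3.14].

## Interface

Orientations are given as [roll, pitch, yaw] about the fixed x, y, z axes, in that order (R = Rz(yaw) Ry(pitch) Rx(roll)).
In Python, from cell import ctrl gives the robot as it stands.
- The arm moves only by the tool jog_arm, never from a script. Its argument "increments" is one flat list of numbers, 7 for each row, row after row: the finger opening in cm, from 0 to 8.54, then the shift along the tool's x, y, z in cm, then the turn, a rotation vector about the tool's x, y, z in degrees. In form: [fingers, x, y, z, rx, ry, rz, fingers, x, y, z, rx, ry, rz, ...]. A call has 1 to 20 rows; each row is the pose to reach, as a shift and turn from the pose commanded when the call began, along the tool's axes at that moment; what a row does not reach only later rows make up. A row lasts 1/10 s, in which the tool goes at most 50 mm and 8.59 degrees, less where a joint would pass 70% of its speed; a pose out of reach is approached as far as the arm can. A call with a gripper value outside its range is refused whole. The fingers move at their own pace and stop on an object; the grip force is fixed at half the most. Time passes only in rows, so rows that repeat a pose let the fingers close. It gives the time, the measured TCP pose, the force, the opening and the grip force at its end, in the units of the state.
- ctrl.read_state(): the state, without advancing time (a new reading comes with each control period).
- ctrl.get_image(name): name is "side" or "top" or "wrist"; returns the picture (384x512x3 uint8, red, green, blue); there is no depth.
- ctrl.camera_params(name): a dict with "fx", "fy", "cx", "cy" (pixels), "distortion" ([k1, k2, p1, p2, k3] as OpenCV has them; the pictures are not rectified), "extrinsics" (4x4, takes a point from world to camera coordinates). Camera axes: x right, y down, z forward; pixel columns grow to the right and rows downward; lengths in mm; the calibration is good to about 2 mm. A picture is of the moment at which its call begins: read the wrist's pose just before it. camera_params takes no time and is no camera call; for the wrist camera it gives the pose at the moment of the call.
- ctrl.finish_job(): hands the job in; it is judged then, once.
The state is a dict: "clock": time; "qpos": joint angles; "qd": joint speeds; "tau": joint torques, N m; "eef_pos": TCP position; "tool_rot": TCP orientation; "force": force on the tool from outside, world axes, zero at the start; "torque": the same for the moment, N m; "width": finger opening in mm; "gripper_force": force on a finger pad.
Only numpy, scipy, OpenCV 4.12 (cv2) and the standard library are available. Lean on these libraries where they do the work, as an engineer would, in place of code of your own. Each camera call takes 0.05 s, during which the arm holds its last target. There are 200 camera calls.

## Working session

There is one attempt and no reset: what is moved stays moved. The work goes in short steps, Python scripts to look and compute and a tool call to move; the robot and the scene stay as the last step left them, time stands still between calls to the robot, and variables do not carry over. Pictures are saved under pics/ and viewed, at most 10 in all, crops included, and the job is handed in when it is done.

Besides the shell and the picture viewer there is one more tool, called after "Emit:" by a JSON object that holds its "method" and its "body", one argument or row to a line. jog_arm: Moves the arm, as the interface text tells. Its arguments: {"type":"object","properties":{"increments":{"type":"array","items":{"type":"number"}}},"required":["increments"]}

```bash
mkdir -p pics; ls
python3 - <<'E'
from cell import ctrl
import cv2,json
print(ctrl.read_state())
for n in("side","top"):
    cv2.imwrite(f"pics/{n}0.png",ctrl.get_image(n)[:,:,::-1])
    p=ctrl.camera_params(n);print(n,p)
E
```

```text
pics
{'clock': 0.0, 'qpos': array([ 1.0442134 ,  0.62938185,  0.03843712,  1.51837475, -0.0269665 ,
        0.99628846, -0.01999743]), 'qd': array([-1.07545600e-03,  1.70094345e-03,  3.81659308e-05, -3.58014612e-04,
       -8.55299798e-04,  7.56877399e-04, -5.78523011e-04]), 'tau': array([-1.38159969e-03, -5.63395929e+01,  1.22582451e+00, -1.93438321e+01,
        1.10353858e-02,  1.07541075e-02, -3.45411661e-05]), 'eef_pos': array([ 288.76166286, -581.63475222,  230.36370199]), 'tool_rot': array([-3.13965888e+00,  5.27763597e-05,  4.60807533e-01]), 'force': array([-0.04116241,  0.46912553,  0.70249189]), 'torque': array([-0.0001715 ,  0.04234775,  0.01431837]), 'gripper_force': 0.0, 'width': 85.51783158007265}
side {'fx': 423.5443841573744, 'fy': 423.5443841573744, 'cx': 261.5487422075116, 'cy': 188.15541697088565, 'distortion': array([-0.10187702,  0.        ,  0.        ,  0.        ,  0.        ]), 'extrinsics': array([[-6.71604148e-01, -7.40742335e-01,  1.57690054e-02,
         3.84531539e+02],
       [-4.55868609e-01,  3.96354502e-01, -7.96923409e-01,
         3.08531340e+02],
       [ 5.84064790e-01, -5.42405662e-01, -6.03874506e-01,
         6.12324376e+02],
       [ 0.00000000e+00,  0.00000000e+00,  0.00000000e+00,
         1.00000000e+00]])}
top {'fx': 441.8071627763419, 'fy': 441.8071627763419, 'cx': 253.71508287279968, 'cy': 190.2090038088718, 'distortion': array([-0.01203759,  0.        ,  0.        ,  0.        ,  0.        ]), 'extrinsics': array([[ 1.31859504e-02, -9.99646861e-01,  2.30712622e-02,
        -1.82705576e+01],
       [-9.97300456e-01, -1.48148445e-02, -7.19188430e-02,
         5.46818979e+02],
       [ 7.22352428e-02, -2.20606620e-02, -9.97143619e-01,
         8.43797490e+02],
       [ 0.00000000e+00,  0.00000000e+00,  0.00000000e+00,
         1.00000000e+00]])}
```

View pics/side0.png

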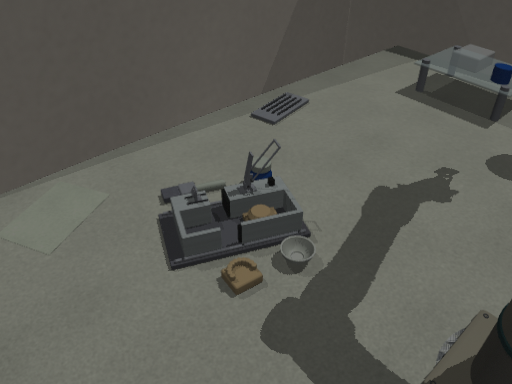

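View pics/top0.png

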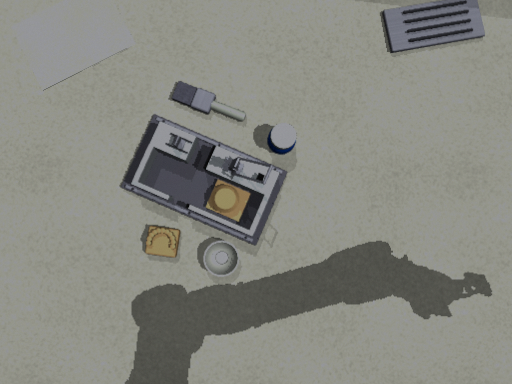

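The top view shows the base plate spanning about (122,185)-(158,118)-(286,175)-(262,243), with the loose half at left with the keeper near (180,143). The lever and bail are near (240,165), the jar at (283,138), the dish at (221,259), the jaw model at (162,241) and the brush at (210,100). The side view agrees: keeper at (195,195), lever at (250,170), bail at (270,155). I'll zoom in on both.

Run:
```python
import cv2,numpy as np
t=cv2.imread("pics/top0.png")[100:250,110:310]; s=cv2.imread("pics/side0.png")[130:265,150:330]
g=lambda im:(255*(im/255.)**0.6).astype('uint8')
cv2.imwrite("pics/topc.png",g(cv2.resize(t,None,fx=4,fy=4,interpolation=cv2.INTER_CUBIC)))
cv2.imwrite("pics/sidec.png",g(cv2.resize(s,None,fx=4.4,fy=4.4,interpolation=cv2.INTER_CUBIC)))
```

```text
(no output)
```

View pics/topc.png

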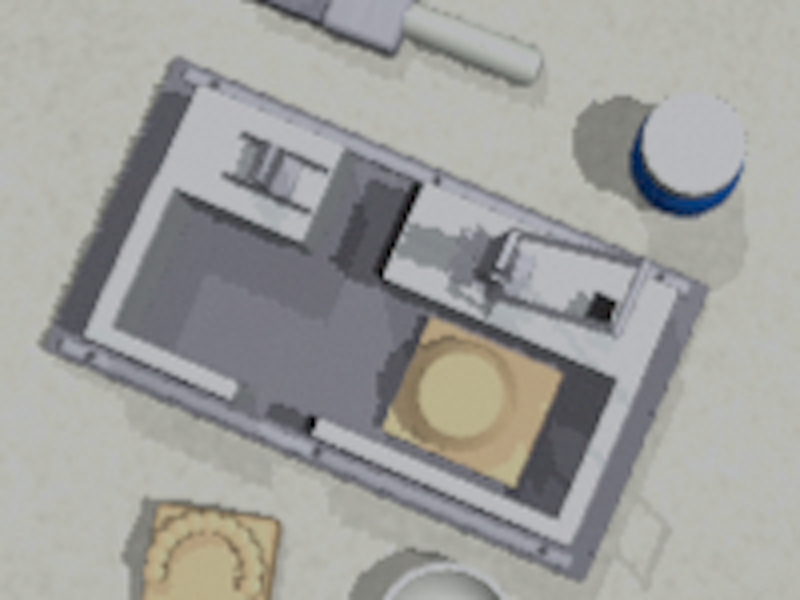

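View pics/sidec.png

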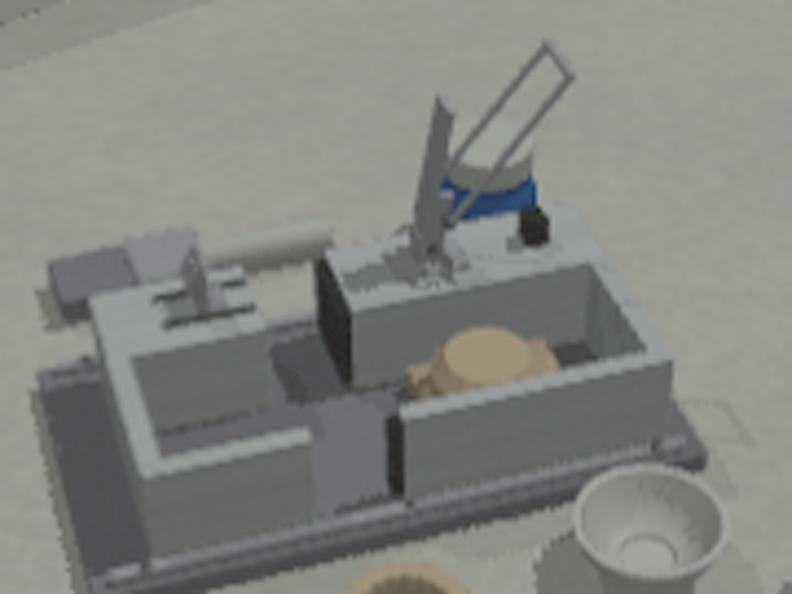

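```bash
cat > h.py <<'E'
import numpy as np,cv2
from cell import ctrl
P={n:ctrl.camera_params(n) for n in("side","top")}
def ray(n,uv,p=None):
    p=p or P[n];K=np.array([[p['fx'],0,p['cx']],[0,p['fy'],p['cy']],[0,0,1.]])
    x=cv2.undistortPoints(np.array([[uv]],float),K,np.array(p['distortion'])).ravel()
    E=p['extrinsics'];R=E[:3,:3];return -R.T@E[:3,3],R.T@np.r_[x,1]
def onz(n,uv,z,p=None):
    c,d=ray(n,uv,p);return c+d*(z-c[2])/d[2]
def tri(a,b):
    A=np.zeros((3,3));v=np.zeros(3);L=[]
    for c,d in(ray("top",a),ray("side",b)):
        d=d/np.linalg.norm(d);M=np.eye(3)-np.outer(d,d);A+=M;v+=M@c;L.append((M,c))
    X=np.linalg.solve(A,v);return X,[np.linalg.norm(M@(X-c)) for M,c in L]
T=lambda u,v:(u/4+110-.4,v/4+100-.4)
S=lambda u,v:(u/4.4+150-.4,v/4.4+130-.4)
E
python3 - <<'E'
from h import *
np.set_printoptions(precision=1,suppress=True)
C=[onz("top",T(*q),12)[:2] for q in[(180,58),(707,288),(582,580),(42,348)]]
for i in range(4):print(C[i],np.linalg.norm(C[i]-C[(i+1)%4]))
o=np.mean(C,0);y=(C[0]-C[1]+C[3]-C[2]);y/=np.linalg.norm(y);x=np.array([y[1],-y[0]])
print("origin",o,"yaw",np.arctan2(x[1],x[0]),np.degrees(np.arctan2(x[1],x[0])))
# side corners of plate
for q in[(40,375),(95,590),(705,462)]:
    X=onz("side",S(*q),12)[:2]-o;print("side plate fl",X@x,X@y)
f=lambda X:np.array([(X[:2]-o)@x,(X[:2]-o)@y,X[2]])
for q in[(200,85),(88,335),(345,150),(310,240),(237,395),(315,425),(560,545),(420,182),(385,275),(680,290)]:print("top deck",q,f(onz("top",T(*q),62)))
for q in[(90,298),(148,470),(310,435),(405,410),(672,360),(350,300),(318,255)]:print("side deck",q,f(onz("side",S(*q),62)))
for a,b in[((645,262),(547,43)),((618,332),(573,77))]:
    X,r=tri(T(*a),S(*b));print("bar",f(X),r,X)
X,r=tri(T(497,262),S(440,103));print("lever tip",f(X),r)
for q in[(265,165)]:print("keeper",f(onz("top",T(*q),92)))
for q in[(195,305),(197,258)]:print("keeper side",f(onz("side",S(*q),62)),f(onz("side",S(*q),92)))
E
```

```text
[696.4 188.4] 285.8027044660441
[585.5 -75. ] 156.5571037863805
[441.  -14.9] 288.20784076259866
[550.8 251.6] 158.74531193495042
origin [568.4  87.5] yaw -0.39469243548604827 -22.614210759090092
side plate fl 76.99983746246606 142.48704203436924
side plate fl -72.52796776355578 141.88313671364511
side plate fl -83.12050383140408 -141.22454372577766
top deck (200, 85) [ 64.1 114.3  62. ]
top deck (88, 335) [-63.6 113.4  62. ]
top deck (345, 150) [63.1 39.7 62. ]
top deck (310, 240) [17.8 37.4 62. ]
top deck (237, 395) [-61.6  38.9  62. ]
top deck (315, 425) [-60.    0.3  62. ]
top deck (560, 545) [ -65.8 -125.7   62. ]
top deck (420, 182) [63.3  1.5 62. ]
top deck (385, 275) [16.7 -1.2 62. ]
top deck (680, 290) [  65.2 -130.    62. ]
side deck (90, 298) [ 65.1 114.   62. ]
side deck (148, 470) [-59.3 111.   62. ]
side deck (310, 435) [-59.8  40.2  62. ]
side deck (405, 410) [-57.4  -3.6  62. ]
side deck (672, 360) [ -63.7 -128.9   62. ]
side deck (350, 300) [24.9 -2.3 62. ]
side deck (318, 255) [63.6  2.7 62. ]
bar [  55.8 -109.6  165. ] [np.float64(0.3480103001777387), np.float64(0.348010300177615)] [577.8 -35.1 165. ]
bar [  25.2 -110.7  164.1] [np.float64(0.22814161451119153), np.float64(0.22814161451118187)] [549.1 -24.3 164.1]
lever tip [ 33.4 -51.7 156.6] [np.float64(1.6969234628414651), np.float64(1.6969234628414507)]
keeper [38.5 64.5 92. ]
keeper side [44.2 67.9 62. ] [ 6.6 73.7 92. ]
keeper side [79.9 59.1 62. ] [40.2 65.4 92. ]
```

```bash
cat >> h.py <<'E'
from scipy.spatial.transform import Rotation as Ro
O=np.array([568.4,87.5,0]);A=np.radians(-22.6)
F=np.array([[np.cos(A),-np.sin(A),0],[np.sin(A),np.cos(A),0],[0,0,1]]) # flask->world
def fl(X):return F.T@(np.asarray(X)-O)
def go(p,tilt=0):
    """increments from measured pose to flask point p; tool x=flask y,y=flask x; tilt about flask x, deg"""
    s=ctrl.read_state();R=Ro.from_euler('xyz',s['tool_rot']).as_matrix()
    Rt=F@Ro.from_euler('x',tilt,degrees=True).as_matrix()@np.array([[0,1,0],[1,0,0],[0,0,-1.]])
    d=R.T@(O+F@np.array(p,float)-s['eef_pos'])/10
    print("shift cm",d.round(2),"turn",np.degrees(Ro.from_matrix(R.T@Rt).as_rotvec()).round(1),"now fl",fl(s['eef_pos']).round(1),"F fl",(F.T@s['force']).round(1),"t",s['clock'])
E
python3 - <<'E'
from h import *
go((0,150,230))
print(fl(onz("top",T(600,305),75)))
E
```

```text
shift cm [ 66.12 -57.35   0.14] turn [ -0.1  -0.  -41. ] now fl [  -1.  -725.3  230.5] F fl [ 0.4 -0.2 -0.3] t 0.1
[ 42.35738691 -98.6298603   75.        ]
```

Emit:
{"method": "jog_arm", "body": {
  "increments": [0, 66.1, -57.3, 0, 0, 0, -41, 0, 66.1, -57.3, 0, 0, 0, -41, 0, 66.1, -57.3, 0, 0, 0, -41, 0, 66.1, -57.3, 0, 0, 0, -41, 0, 66.1, -57.3, 0, 0, 0, -41, 0, 66.1, -57.3, 0, 0, 0, -41, 0, 66.1, -57.3, 0, 0, 0, -41, 0, 66.1, -57.3, 0, 0, 0, -41, 0, 66.1, -57.3, 0, 0, 0, -41, 0, 66.1, -57.3, 0, 0, 0, -41, 0, 66.1, -57.3, 0, 0, 0, -41, 0, 66.1, -57.3, 0, 0, 0, -41, 0, 66.1, -57.3, 0, 0, 0, -41, 0, 66.1, -57.3, 0, 0, 0, -41, 0, 66.1, -57.3, 0, 0, 0, -41, 0, 66.1, -57.3, 0, 0, 0, -41, 0, 66.1, -57.3, 0, 0, 0, -41, 0, 66.1, -57.3, 0, 0, 0, -41, 0, 66.1, -57.3, 0, 0, 0, -41, 0, 66.1, -57.3, 0, 0, 0, -41]
}}

```text
clock: 2.1
eef_pos: [625.7, 224.7, 230.4]
tool_rot: [-3.141, 0.002, 1.177]
force: [-1.2, -1.3, 0.4]
width: -0.0
gripper_force: 0.0
```

```bash
python3 -c "
from h import *
go((0,150,36))"
```

```text
shift cm [ 0.17 -0.   19.44] turn [-0.1  0.1  0. ] now fl [2.000e-01 1.487e+02 2.304e+02] F fl [-0.7 -1.7  0.4] t 2.1
```

Emit:
{"method": "jog_arm", "body": {
  "increments": [0, 0.1, 0, 5, 0, 0, 0, 0, 0.1, 0, 10, 0, 0, 0, 0, 0.1, 0, 14, 0, 0, 0, 0, 0.1, 0, 17, 0, 0, 0, 0, 0.1, 0, 19, 0, 0, 0, 0, 0.1, 0, 19.4, 0, 0, 0, 0, 0, 0, 19.4, 0, 0, 0, 0, -0.8, 0, 19.4, 0, 0, 0, 0, -1.6, 0, 19.4, 0, 0, 0, 0, -1.6, 0, 19.4, 0, 0, 0]
}}

```text
clock: 3.1
eef_pos: [620.5, 207.7, 38.6]
tool_rot: [3.14, 0.001, 1.174]
force: [0.3, -0.2, 0.5]
width: -0.3
gripper_force: 0.0
```

Emit:
{"method": "jog_arm", "body": {
  "increments": [0, -0.3, 0, 0, 0, 0, 0, 0, -0.6, 0, 0, 0, 0, 0, 0, -0.8, 0, 0, 0, 0, 0, 0, -1.0, 0, 0, 0, 0, 0, 0, -1.2, 0, 0, 0, 0, 0, 0, -1.4, 0, 0, 0, 0, 0, 0, -1.6, 0, 0, 0, 0, 0, 0, -1.8, 0, 0, 0, 0, 0, 0, -2.0, 0, 0, 0, 0, 0]
}}

```text
clock: 4.0
eef_pos: [613.9, 195.0, 37.6]
tool_rot: [3.14, -0.006, 1.178]
force: [2.5, 5.2, -3.3]
width: -0.1
gripper_force: 3.1
```

```bash
python3 -c "
from h import *
go((0,100,36))"
```

```text
shift cm [-1.68 -0.07  0.15] turn [ 0.1 -0.3  0.1] now fl [  0.7 116.8  37.6] F fl [ 0.3  5.8 -3.3] t 4.0
```

Emit:
{"method": "jog_arm", "body": {
  "increments": [0, -0.15, 0, 0, 0, 0, 0, 0, -0.3, 0, 0, 0, 0, 0, 0, -0.45, 0, 0, 0, 0, 0, 0, -0.6, 0, 0, 0, 0, 0, 0, -0.75, 0, 0, 0, 0, 0, 0, -0.9, 0, 0, 0, 0, 0, 0, -1.05, 0, 0, 0, 0, 0, 0, -1.2, 0, 0, 0, 0, 0, 0, -1.35, 0, 0, 0, 0, 0, 0, -1.45, 0, 0, 0, 0, 0]
}}

```text
clock: 5.0
eef_pos: [608.3, 181.5, 37.6]
tool_rot: [3.14, -0.005, 1.178]
force: [3.5, 4.8, -3.8]
width: 0.0
gripper_force: 3.1
```

```bash
python3 -c "
from h import *
go((0,100,36))"
```

```text
shift cm [-0.22 -0.07  0.16] turn [ 0.1 -0.3  0.1] now fl [  0.7 102.2  37.6] F fl [ 1.4  5.7 -3.8] t 5.0
```

Emit:
{"method": "jog_arm", "body": {
  "increments": [0, -0.12, 0, 0, 0, 0, 0, 0, -0.24, 0, 0, 0, 0, 0, 0, -0.36, 0, 0, 0, 0, 0, 0, -0.48, 0, 0, 0, 0, 0]
}}

```text
clock: 5.4
eef_pos: [606.5, 177.2, 37.6]
tool_rot: [3.14, -0.006, 1.178]
force: [3.5, 5.7, -3.5]
width: 0.0
gripper_force: 3.1
```

Emit:
{"method": "jog_arm", "body": {
  "increments": [0, -0.1, 0, 0, 0, 0, 0, 0, -0.2, 0, 0, 0, 0, 0]
}}

```text
clock: 5.6
eef_pos: [605.7, 175.4, 37.6]
tool_rot: [3.14, -0.006, 1.178]
force: [2.2, 5.6, -3.0]
width: 0.1
gripper_force: 3.1
```

Emit:
{"method": "jog_arm", "body": {
  "increments": [0, -0.1, 0, 0, 0, 0, 0, 0, -0.2, 0, 0, 0, 0, 0]
}}

```text
clock: 5.8
eef_pos: [605.0, 173.5, 37.6]
tool_rot: [3.14, -0.006, 1.178]
force: [3.6, 6.0, -2.0]
width: 0.1
gripper_force: 3.1
```

Emit:
{"method": "jog_arm", "body": {
  "increments": [0, -0.1, 0, 0, 0, 0, 0, 0, -0.15, 0, 0, 0, 0, 0]
}}

```text
clock: 6.0
eef_pos: [604.4, 172.0, 37.6]
tool_rot: [3.14, -0.005, 1.178]
force: [2.0, 5.8, -3.3]
width: -0.3
gripper_force: 3.0
```

Emit:
{"method": "jog_arm", "body": {
  "increments": [0, -0.1, 0, 0, 0, 0, 0, 0, -0.15, 0, 0, 0, 0, 0]
}}

```text
clock: 6.2
eef_pos: [603.8, 170.6, 37.6]
tool_rot: [3.14, -0.005, 1.178]
force: [3.2, 4.7, -3.4]
width: 0.1
gripper_force: 3.0
```

Emit:
{"method": "jog_arm", "body": {
  "increments": [0, -0.1, 0, 0, 0, 0, 0, 0, -0.15, 0, 0, 0, 0, 0]
}}

```text
clock: 6.4
eef_pos: [603.6, 170.3, 37.6]
tool_rot: [3.14, -0.007, 1.179]
force: [3.9, 7.3, -3.7]
width: -0.0
gripper_force: 4.2
```

Emit:
{"method": "jog_arm", "body": {
  "increments": [0, -0.1, 0, 0, 0, 0, 0, 0, -0.15, 0, 0, 0, 0, 0, 0, -0.15, 0, 0, 0, 0, 0]
}}

```text
clock: 6.7
eef_pos: [603.7, 170.4, 37.7]
tool_rot: [3.139, -0.01, 1.179]
force: [5.3, 8.3, -6.7]
width: -0.0
gripper_force: 5.1
```

```bash
python3 -c "
from h import *
go((0,100,36))"
```

```text
shift cm [ 0.99 -0.07  0.17] turn [ 0.1 -0.5  0.2] now fl [ 0.7 90.  37.7] F fl [ 1.7  9.7 -6.7] t 6.7
```

Emit:
{"method": "jog_arm", "body": {
  "increments": [0, 1.5, 0, 0, 0, 0, 0, 0, 4, 0, 0, 0, 0, 0, 0, 4.5, 0, -4, 0, 0, 0, 0, 4.5, 0, -9, 0, 0, 0, 0, 4.5, 0, -14, 0, 0, 0, 0, 2, 0, -18, 0, 0, 0, 0, -2, 1, -20, 0, 0, 0, 0, -7, 2, -20.2, 0, 0, 0, 0, -12, 3, -20.2, 0, 0, 0, 0, -17, 3.9, -20.2, 0, 0, 0, 0, -21, 3.9, -20.2, 0, 0, 0, 0, -23.5, 3.9, -20.2, 0, 0, 0, 0, -23.5, 3.9, -20.2, 0, 0, 0, 0, -23.5, 3.9, -20.2, 0, 0, 0]
}}

```text
clock: 8.1
eef_pos: [546.8, -67.4, 239.4]
tool_rot: [-3.141, -0.0, 1.175]
force: [-0.1, -0.3, 0.8]
width: -0.4
gripper_force: 0.0
```

```bash
cat > look.py <<'E'
import sys
from h import *
n=sys.argv[1]
go((40,-150,155))
for c in("top","side"):
    cv2.imwrite(f"pics/{c}{n}.png",ctrl.get_image(c)[:,:,::-1])
t=cv2.imread(f"pics/top{n}.png")[105:240,110:300]; s=cv2.imread(f"pics/side{n}.png")[130:265,150:340]
g=lambda im:(255*(cv2.resize(im,None,fx=4.2,fy=4.2,interpolation=cv2.INTER_CUBIC)/255.)**0.6).astype('uint8')
im={'t':g(t),'s':g(s)}[sys.argv[2]];print(im.shape)
cv2.imwrite(f"pics/c{n}.png",im)
E
python3 look.py 1 s
```

```text
shift cm [0.13 0.04 8.44] turn [-0.  -0.  -0.1] now fl [  39.6 -151.3  239.4] F fl [-0.  -0.4  0.8] t 8.1
(567, 798, 3)
```

View pics/c1.png

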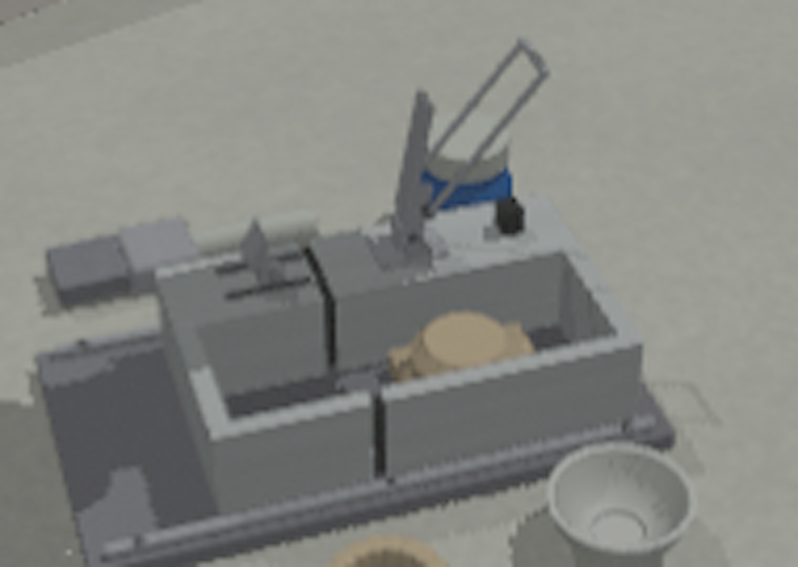

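The loose half now sits against the black seal, a thin strip at (325,310) and (380,435). The keeper apex is at about (256,222), the lever tip at (422,95), and the bail bar runs (522,42)-(547,73). Next I'll cast the keeper onto the latch plane x=40.

Run:
```python
from h import *
np.set_printoptions(precision=1,suppress=True)
def pl(uv,x=40):
    c,d=ray("side",uv);c=fl(c);d=F.T@d;return c+d*(x-c[0])/d[0]
S2=lambda u,v:(u/4.2+150-.4,v/4.2+130-.4)
for n,q,x in[("apex near",(260,222),31),("apex far",(255,220),49),("left mid",(243,256),31),("right foot",(282,283),31),("left foot",(262,285),31),("levertip",(422,92),40),("bar",(534,57),40),("half outer corner",(160,275),65),("outer corner2",(212,437),-65)]:
    print(n,pl(S2(*q),x))
```

```text
apex near [ 31.   31.4 105.1]
apex far [49.  30.  93.4]
left mid [31.  40.9 86.9]
right foot [31.  22.5 65.7]
left foot [31.  32.6 67. ]
levertip [ 40.  -53.1 156.1]
bar [  40.  -110.   164.9]
half outer corner [65.  77.  58.9]
outer corner2 [-65.  80.  65.]
```

Emit:
{"method": "jog_arm", "body": {
  "increments": [0, 0.1, 0, 4, 0, 0, 0, 0, 0.1, 0, 7.5, 0, 0, 0, 0, 0.1, 0, 8.4, 0, 0, 0, 0, 0.1, 0, 8.4, 0, 0, 0, 0, 1, 0, 8.4, 0, 0, 0, 0, 2, 0, 8.4, 0, 0, 0]
}}

```text
clock: 8.8
eef_pos: [556.4, -48.0, 157.0]
tool_rot: [3.138, -0.001, 1.176]
force: [0.0, -0.1, 0.7]
width: 0.1
gripper_force: 0.0
```

Emit:
{"method": "jog_arm", "body": {
  "increments": [0, 0.6, 0, 0.1, 0, 0, 0, 0, 1.3, 0, -0.1, 0, 0, 0, 0, 2.1, 0, -0.4, 0, 0, 0, 0, 2.8, 0, -0.7, 0, 0, 0, 0, 3.6, 0, -1.0, 0, 0, 0, 0, 4.3, 0, -1.2, 0, 0, 0, 0, 5.1, 0, -1.3, 0, 0, 0, 0, 5.7, 0, -1.4, 0, 0, 0, 0, 6.2, 0, -1.4, 0, 0, 0, 0, 6.6, 0, -1.4, 0, 0, 0, 0, 6.9, 0, -1.4, 0, 0, 0, 0, 7.2, 0, -1.4, 0, 0, 0, 0, 7.5, 0, -1.4, 0, 0, 0, 0, 7.7, 0, -1.4, 0, 0, 0]
}}

```text
clock: 10.2
eef_pos: [584.3, 22.5, 169.3]
tool_rot: [-3.142, -0.0, 1.176]
force: [-0.8, -0.7, -0.5]
width: -0.0
gripper_force: 0.0
```

```bash
python3 look.py 2 s
```

```text
shift cm [-9.61  0.03  1.43] turn [-0. -0. -0.] now fl [ 39.7 -53.9 169.3] F fl [-0.5 -0.9 -0.5] t 10.2
(567, 798, 3)
```

View pics/c2.png

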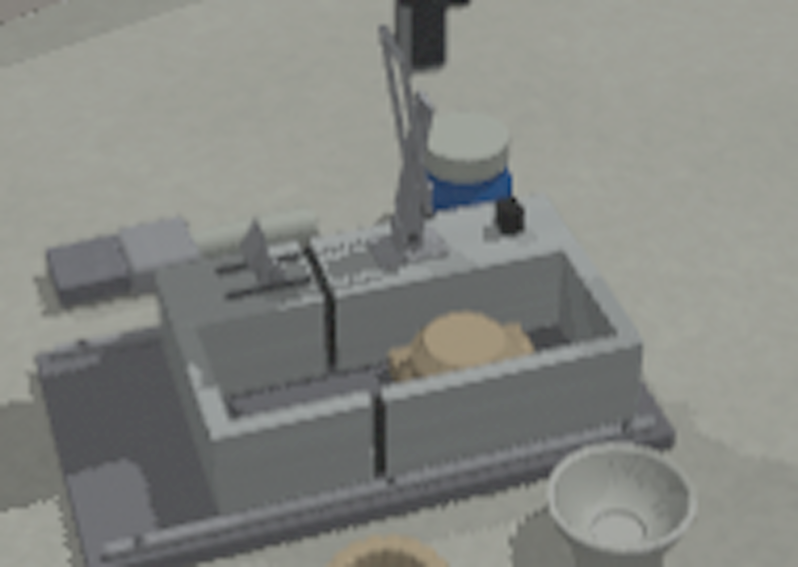

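The bail is past upright, its bar at (390,35), ahead of the fingertip at (425,60), and falling towards the keeper at (258,225). I'll raise the finger, cross over and look at where the bar lands.

Emit:
{"method": "jog_arm", "body": {
  "increments": [0, 0.3, 0, 0, 0, 0, 0, 0, 0.3, 0, -3, 0, 0, 0, 0, 0.3, 0, -6, 0, 0, 0, 0, 3, 0, -6.5, 0, 0, 0, 0, 7, 0, -6.5, 0, 0, 0, 0, 11, 0, -6.5, 0, 0, 0, 0, 12, 0, -6.5, 0, 0, 0, 0, 12, 0, -6.5, 0, 0, 0]
}}

```text
clock: 11.1
eef_pos: [630.2, 135.6, 234.0]
tool_rot: [-3.141, -0.001, 1.18]
force: [0.3, -0.3, 0.1]
width: 0.3
gripper_force: 0.0
```

```bash
python3 look.py 3 s
```

```text
shift cm [-21.83   0.07   7.88] turn [-0.  -0.1  0.2] now fl [ 38.6  68.2 234. ] F fl [ 0.4 -0.1  0.1] t 11.1
(567, 798, 3)
```

View pics/c3.png

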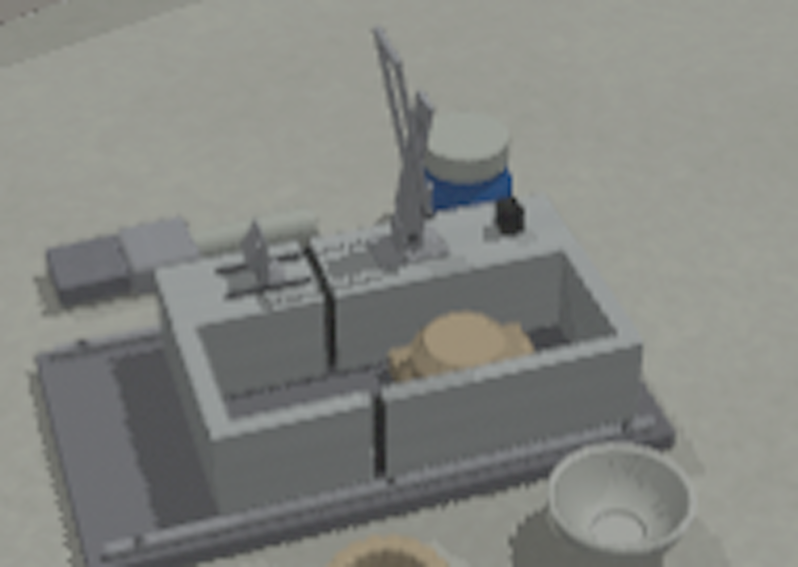

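The bail stays put just past upright (bar at (380,35)), held by friction. I'll go back behind it and carry it further over.

Emit:
{"method": "jog_arm", "body": {
  "increments": [0, -5, 0.1, 0, 0, 0, 0, 0, -10, 0.1, 0, 0, 0, 0, 0, -14.3, 0.1, 0, 0, 0, 0, 0, -14.3, 0.1, 0, 0, 0, 0, 0, -14.3, 0.1, 3.5, 0, 0, 0, 0, -14.3, 0.1, 6.4, 0, 0, 0, 0, -14.3, 0.1, 6.5, 0, 0, 0, 0, -13.3, 0.1, 6.5, 0, 0, 0, 0, -12.3, 0.1, 6.5, 0, 0, 0, 0, -11.5, 0.1, 6.5, 0, 0, 0, 0, -10.7, 0.1, 6.6, 0, 0, 0, 0, -9.9, 0.1, 6.8, 0, 0, 0, 0, -9.1, 0.1, 7.0, 0, 0, 0, 0, -8.3, 0.1, 7.3, 0, 0, 0, 0, -7.5, 0.1, 7.7, 0, 0, 0, 0, -6.8, 0.1, 8.3, 0, 0, 0, 0, -6.1, 0.1, 8.9, 0, 0, 0, 0, -6.1, 0.1, 8.9, 0, 0, 0]
}}

```text
clock: 13.0
eef_pos: [607.3, 77.7, 144.1]
tool_rot: [-3.14, 0.0, 1.178]
force: [-0.4, 0.6, -0.2]
width: -0.0
gripper_force: 0.0
```

```bash
python3 look.py 4 s
```

```text
shift cm [-15.59   0.    -1.09] turn [-0.1  0.   0.1] now fl [ 39.7   5.9 144.1] F fl [-0.6  0.4 -0.2] t 13.0
(567, 798, 3)
```

View pics/c4.png

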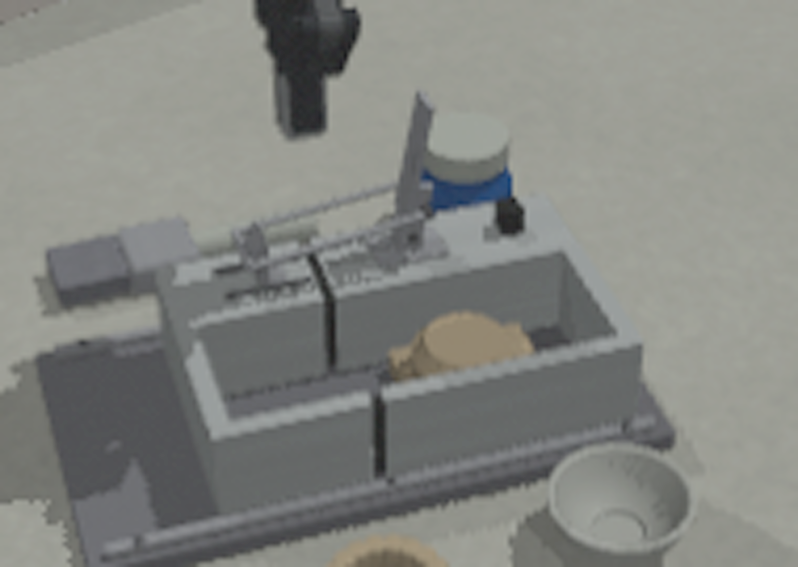

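The bail has landed on the nose: bar ends at about (238,234) and (262,266), finger clear above it. I'll measure the bar height and plan the press.

Run:
```python
from h import *
np.set_printoptions(precision=1,suppress=True)
def pl(uv,x=40):
    c,d=ray("side",uv);c=fl(c);d=F.T@d;return c+d*(x-c[0])/d[0]
S2=lambda u,v:(u/4.2+150-.4,v/4.2+130-.4)
for n,q,x in[("bar far",(238,234),55),("bar near",(262,266),25),("levertip",(421,93),40)]: print(n,pl(S2(*q),x))
go((40,50,105))
```

```text
bar far [55.  37.8 82.4]
bar near [25.  33.2 83.3]
levertip [ 40.  -52.6 155.7]
shift cm [ 4.5 -0.1  4. ] turn [-0.  0.  0.] now fl [ 40.5   4.7 144.9] F fl [-0.2 -0.1 -0.5] t 13.1
```

Emit:
{"method": "jog_arm", "body": {
  "increments": [0, 2, 0, 0, 0, 0, 0, 0, 4.4, 0, 0, 0, 0, 0, 0, 4.4, 0, 2.5, 0, 0, 0, 0, 4.4, 0, 4.5, 0, 0, 0, 0, 4.4, 0, 5.2, 0, 0, 0, 0, 4.4, 0, 5.5, 0, 0, 0, 0, 4.4, 0, 5.5, 0, 0, 0]
}}

```text
clock: 13.8
eef_pos: [625.2, 117.3, 90.7]
tool_rot: [3.141, -0.001, 1.176]
force: [0.3, 0.6, -0.5]
width: 0.3
gripper_force: 0.0
```

```bash
python3 -c "
from h import *
go((40,49,86))"
```

```text
shift cm [-0.04 -0.1   0.47] turn [ 0. -0. -0.] now fl [41.  49.4 90.7] F fl [ 0.1  0.7 -0.5] t 13.8
```

Not in contact yet. I'll press down, easing outward.

Emit:
{"method": "jog_arm", "body": {
  "increments": [0, 0, -0.1, 0.2, 0, 0, 0, 0, 0, -0.1, 0.4, 0, 0, 0, 0, 0, -0.1, 0.6, 0, 0, 0, 0, 0.05, -0.1, 0.7, 0, 0, 0]
}}

```text
clock: 14.2
eef_pos: [624.1, 117.7, 83.4]
tool_rot: [3.141, -0.0, 1.176]
force: [-0.5, 0.4, 0.5]
width: -0.1
gripper_force: 0.0
```

Emit:
{"method": "jog_arm", "body": {
  "increments": [0, 0.05, 0, 0.1, 0, 0, 0, 0, 0.1, 0, 0.2, 0, 0, 0, 0, 0.15, 0, 0.3, 0, 0, 0]
}}

```text
clock: 14.5
eef_pos: [624.7, 119.3, 80.3]
tool_rot: [3.141, -0.0, 1.176]
force: [-0.3, 0.2, -0.0]
width: 0.2
gripper_force: 0.2
```

```bash
python3 -c "
from h import *
go((40,49,86))"
```

```text
shift cm [-0.2   0.03 -0.57] turn [ 0. -0. -0.] now fl [39.7 51.  80.3] F fl [-0.3  0.  -0. ] t 14.5
```

Emit:
{"method": "jog_arm", "body": {
  "increments": [0, 0.2, 0, -0.5, 0, 0, 0, 0, 0.2, 0, -1.2, 0, 0, 0, 0, -0.55, 0, -1.2, 0, 0, 0, 0, -0.55, 0, -1.2, 0, 0, 0, 0, -0.55, 0, -0.9, 0, 0, 0, 0, -0.55, 0, -0.7, 0, 0, 0, 0, -0.55, 0, -0.6, 0, 0, 0, 0, -0.55, 0, -0.5, 0, 0, 0]
}}

```text
clock: 15.3
eef_pos: [622.3, 114.2, 85.0]
tool_rot: [-3.141, 0.0, 1.177]
force: [0.5, 0.8, -0.6]
width: 0.0
gripper_force: 0.0
```

```bash
python3 -c "
from h import *
go((40,46,86))"
```

```text
shift cm [ 0.06  0.05 -0.1 ] turn [-0.  0.  0.] now fl [39.5 45.4 85. ] F fl [ 0.2  1.  -0.6] t 15.3
```

Emit:
{"method": "jog_arm", "body": {
  "increments": [0, 0, 0, 0.1, 0, 0, 0, 0, 0, 0, 0.2, 0, 0, 0, 0, 0.05, 0, 0.3, 0, 0, 0, 0, 0.1, 0, 0.4, 0, 0, 0]
}}

```text
clock: 15.7
eef_pos: [622.9, 114.7, 82.1]
tool_rot: [3.141, 0.0, 1.176]
force: [-0.9, -0.3, 5.1]
width: 0.1
gripper_force: 2.3
```

```bash
python3 -c "
from h import *
go((40,46,86))"
```

```text
shift cm [-0.01  0.02 -0.39] turn [ 0.  0. -0.] now fl [39.8 46.1 82.1] F fl [-0.7 -0.6  5.1] t 15.7
```

Emit:
{"method": "jog_arm", "body": {
  "increments": [0, 0.07, 0, 0.1, 0, 0, 0, 0, 0.14, 0, 0.2, 0, 0, 0, 0, 0.2, 0, 0.3, 0, 0, 0]
}}

```text
clock: 16.0
eef_pos: [624.0, 117.1, 78.4]
tool_rot: [3.141, -0.001, 1.176]
force: [-0.5, -0.2, 2.2]
width: -0.3
gripper_force: 0.6
```

```bash
python3 -c "
from h import *
go((40,46,86))"
```

```text
shift cm [-0.27  0.01 -0.76] turn [ 0. -0. -0.] now fl [39.9 48.7 78.4] F fl [-0.4 -0.4  2.2] t 16.0
```

```bash
python3 look.py 5 s; python3 -c "
import cv2
s=cv2.imread('pics/side5.png')[150:215,180:270]
cv2.imwrite('pics/c5.png',(255*(cv2.resize(s,None,fx=8.5,fy=8.5,interpolation=cv2.INTER_CUBIC)/255.)**0.6).astype('uint8'))"
```

```text
shift cm [-1.986e+01  1.000e-02 -7.680e+00] turn [ 0. -0. -0.] now fl [39.9 48.7 78.4] F fl [-0.4 -0.4  2.2] t 16.0
(567, 798, 3)
```

View pics/c5.png

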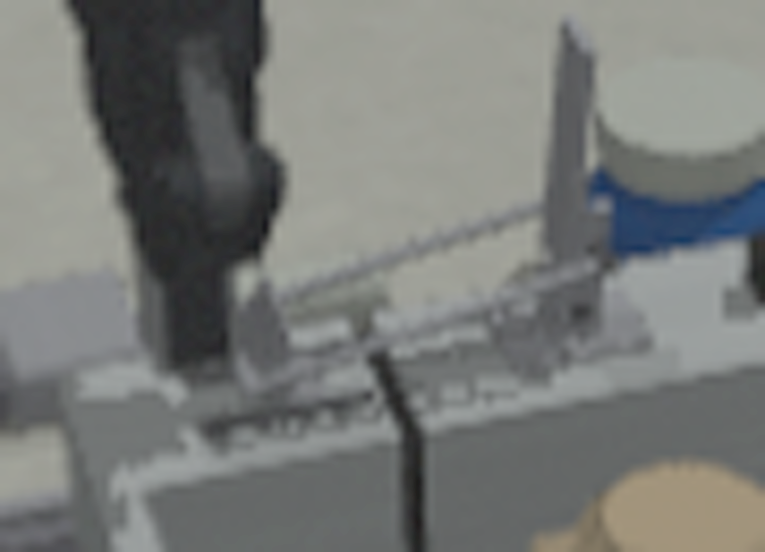

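The near bar end is at about (245,388), clearly lower than before, with the fingertip beside the keeper at (225,365). I'll compute the bar height.

Run:
```python
from h import *
np.set_printoptions(precision=1,suppress=True)
def pl(uv,x=40):
    c,d=ray("side",uv);c=fl(c);d=F.T@d;return c+d*(x-c[0])/d[0]
S2=lambda u,v:(u/8.5+180-.4,v/8.5+150-.4)
for n,q,x in[("bar near end",(245,388),25),("leg near mid",(480,305),25),("leg pivot end",(610,260),25),("leg far",(285,300),55),("leg far",(540,210),55),("lever tip",(570,22),40),("keeper apex",(263,285),40),("finger",(225,365),26)]: print(n,pl(S2(*q),x))
```

```text
bar near end [25.  40.8 79.3]
leg near mid [ 25.  -17.9  90.1]
leg pivot end [ 25.  -50.9  95.9]
leg far [55.  23.2 80.1]
leg far [ 55.  -42.6  92.5]
lever tip [ 40.  -45.9 155.9]
keeper apex [40.  31.6 97.1]
finger [26.  45.  86.5]
```

The lever has been dragged more open (tip y −53 → −46) and the bar is at about lip height, so the press is working. I'll continue down.

Emit:
{"method": "jog_arm", "body": {
  "increments": [0, 0.04, 0, 0.1, 0, 0, 0, 0, 0.08, 0, 0.2, 0, 0, 0, 0, 0.12, 0, 0.3, 0, 0, 0, 0, 0.15, 0, 0.4, 0, 0, 0]
}}

```text
clock: 16.5
eef_pos: [623.9, 118.3, 73.9]
tool_rot: [-3.141, 0.0, 1.176]
force: [-0.5, -0.7, 0.2]
width: -0.1
gripper_force: 0.0
```

```bash
python3 -c "
from h import *
go((40,46,86))"
```

```text
shift cm [-0.37  0.06 -1.21] turn [-0.  0.  0.] now fl [39.4 49.7 73.9] F fl [-0.1 -0.9  0.2] t 16.5
```

Emit:
{"method": "jog_arm", "body": {
  "increments": [0, 0, 0, 0.15, 0, 0, 0, 0, 0, 0, 0.3, 0, 0, 0, 0, 0, 0, 0.45, 0, 0, 0, 0, 0, 0, 0.55, 0, 0, 0, 0, 0, 0, 0.65, 0, 0, 0, 0, 0, 0, 0.7, 0, 0, 0]
}}

```text
clock: 17.1
eef_pos: [624.2, 118.3, 67.2]
tool_rot: [-3.142, 0.0, 1.176]
force: [-0.6, 1.0, -0.4]
width: -0.1
gripper_force: 0.0
```

```bash
python3 -c "
from h import *
go((40,46,86))"
```

```text
shift cm [-0.38  0.04 -1.88] turn [-0.  0.  0.] now fl [39.6 49.8 67.2] F fl [-0.9  0.7 -0.4] t 17.1
```

Emit:
{"method": "jog_arm", "body": {
  "increments": [0, 0, 0, 0.1, 0, 0, 0, 0, 0, 0, 0.2, 0, 0, 0, 0, 0, 0, 0.2, 0, 0, 0]
}}

```text
clock: 17.4
eef_pos: [624.1, 118.3, 65.2]
tool_rot: [-3.141, 0.0, 1.176]
force: [0.5, -0.3, -0.5]
width: -0.3
gripper_force: 0.0
```

Run:
```python
from h import *
go((40,49,90))
cv2.imwrite("pics/side6.png",ctrl.get_image("side")[:,:,::-1])
a=cv2.imread("pics/side5.png").astype(int);b=cv2.imread("pics/side6.png").astype(int)
s=b[150:215,180:270].astype('uint8')
cv2.imwrite('pics/c6.png',(255*(cv2.resize(s,None,fx=8.5,fy=8.5,interpolation=cv2.INTER_CUBIC)/255.)**0.6).astype('uint8'))
```

```text
shift cm [-0.08  0.04 -2.48] turn [-0.  0. -0.] now fl [39.6 49.8 65.2] F fl [ 0.5 -0.1 -0.5] t 17.4
```

Run:
```python
import cv2
for c in(222,230,236,242):
  for n in(4,5,6):
    g=cv2.imread(f"pics/side{n}.png",0);print(c,n,"rows172-200",g[172:200,c])
```

```text
222 4 rows172-200 [114 114 114 115 115 114 110  96  83  86 108  96  83  68  58  53  76  93
  60  81 108 100 106 100  53  53  76  89]
222 5 rows172-200 [115 116 115 115 116 116 113 106  96  80  73  95  84  67  59  54  50  39
  61  76  85 101 101  87  47  53  72  76]
222 6 rows172-200 [114 116 115 116 115 116 113 113 122 120 110 100  87  55  59  54  49  32
  39  75 101  93  72  58  44  53  73  76]
230 4 rows172-200 [114 116 114 111 109  96  75  92 117 117 115 116 109  97  98  80  59  87
 113  97  52  58  67  68  69  70  84 108]
230 5 rows172-200 [116 117 115 112 115 111  86  82 116 117 116 117 110 101 109  95  77  83
 101  63  59  67  68  68  70  71  85 106]
230 6 rows172-200 [116 117 115 112 114 117 115 110  89  84 114 117 109 102 115 105  73  83
  93  62  57  67  67  69  70  70  86 105]
236 4 rows172-200 [112 111 106  93  84  92 114 116 115 113 113 111 100  85  60  68  87  99
  62  53  57  67  87 100  85 109 106  84]
236 5 rows172-200 [113 112 113 109  86  81 114 117 116 113 115 111 101  95  73  61  89 101
  63  59  67  68  87 100  85 111 106  85]
236 6 rows172-200 [113 112 113 113 111  96  70  91 116 113 115 112 107 115 104  74  76  69
  59  68  67  69  87 100  86 110 106  83]
242 4 rows172-200 [111 106  82  81 115 113 113 114 101  67  77  83  76  82  58  55  47  51
  58  57  54  50  59  85 111 102  69  55]
242 5 rows172-200 [112 106  83  82 116 115 114 115 102  68  74  81  76  84  86  55  46  51
  59  58  54  50  60  86 112 102  69  56]
242 6 rows172-200 [112 113 103  77  94 115 114 115 103  68  77  93  93  76  67  55  49  59
  58  58  55  51  60  86 113 102  69  56]
```

Run:
```python
from h import *
np.set_printoptions(precision=1,suppress=True)
def pl(uv,x=40):
    c,d=ray("side",uv);c=fl(c);d=F.T@d;return c+d*(x-c[0])/d[0]
R={4:{230:178.2,236:176.1,242:174.5},5:{222:182,230:178.6,236:176.6,242:174.5},6:{230:180.6,236:178.2,242:175.3}}
for n in R:
    p=np.array([pl((c,r),55) for c,r in R[n].items()]);k=np.polyfit(p[:,1],p[:,2],1);print(n,p[:,1:].tolist(),"z at y=38",np.polyval(k,38),"z at -50",np.polyval(k,-50))
go((40,49,235))
```

```text
4 [[-13.669698376990397, 88.90604135869717], [-26.863263184191595, 91.34916101757881], [-40.099025794416406, 92.51797571684187]] z at y=38 82.05967768945509 z at -50 94.0838305225783
5 [[3.9423020224380423, 83.09695576810532], [-13.638763120566637, 87.8776180014587], [-26.835892394010585, 90.06253325719092], [-40.099025794416406, 92.51797571684187]] z at y=38 76.30721024008047 z at -50 94.90793464719722
6 [[-13.48326276647353, 82.71438340337659], [-26.747883502422837, 85.93052830480246], [-40.073354164534436, 90.45329751671386]] z at y=38 67.51322140650133 z at -50 93.12843849808593
shift cm [ -0.1   0.  -17. ] turn [-0.  0.  0.] now fl [39.7 49.8 65.3] F fl [ 0.3  0.1 -0.3] t 17.45
```

Leg-line fit puts the bar at about z 67, 5 mm above the deck, so it is hooked under the lip. Now I'll retreat and go to the lever's keeper side.

Emit:
{"method": "jog_arm", "body": {
  "increments": [0, 0.6, 0, 0, 0, 0, 0, 0, 1, 0, -3, 0, 0, 0, 0, 1, 0, -8, 0, 0, 0, 0, 1, 0, -13, 0, 0, 0, 0, 0.5, 0, -17, 0, 0, 0, 0, -3, 0, -17, 0, 0, 0, 0, -5, 0, -17, 0, 0, 0, 0, -5, 0, -14, 0, 0, 0, 0, -5, 0, -10, 0, 0, 0, 0, -5, 0, -7.4, 0, 0, 0, 0, -5, 0, -7.2, 0, 0, 0]
}}

```text
clock: 18.55
eef_pos: [601.3, 71.2, 132.8]
tool_rot: [-3.133, 0.005, 1.176]
force: [-1.0, -0.1, -0.3]
width: -0.0
gripper_force: 0.0
```

```bash
python3 -c "
from h import *
go((40,-30,138))"
```

```text
shift cm [-2.76  0.34 -0.51] turn [-0.5  0.3 -0. ] now fl [ 36.6  -2.4 132.8] F fl [-0.9 -0.5 -0.3] t 18.55
```

Emit:
{"method": "jog_arm", "body": {
  "increments": [0, -1, 0, -0.2, 0, 0, 0, 0, -2, 0, -0.4, 0, 0, 0, 0, -2.7, 0, -0.4, 0, 0, 0, 0, -3.3, 0, -0.4, 0, 0, 0, 0, -3.9, 0, -0.4, 0, 0, 0, 0, -4.6, 0, -0.4, 0, 0, 0, 0, -5.2, 0, -0.25, 0, 0, 0, 0, -5.8, 0, 0, 0, 0, 0, 0, -6.4, 0, 0.25, 0, 0, 0, 0, -6.4, 0, 0.25, 0, 0, 0]
}}

```text
clock: 19.55
eef_pos: [580.5, 12.1, 134.7]
tool_rot: [3.141, 0.0, 1.176]
force: [1.7, 1.0, 2.5]
width: 0.4
gripper_force: 1.0
```

```bash
python3 -c "
from h import *
go((40,-70,131))"
```

```text
shift cm [-0.5  -0.01  0.37] turn [ 0.  0. -0.] now fl [ 40.1 -65.  134.7] F fl [1.2 1.6 2.5] t 19.55
```

Emit:
{"method": "jog_arm", "body": {
  "increments": [0, -0.3, 0, 0.15, 0, 0, 0, 0, -0.6, 0, 0.35, 0, 0, 0, 0, -0.9, 0, 0.6, 0, 0, 0, 0, -1.2, 0, 0.8, 0, 0, 0, 0, -1.5, 0, 1.05, 0, 0, 0, 0, -1.8, 0, 1.3, 0, 0, 0]
}}

```text
clock: 20.15
eef_pos: [573.8, -3.6, 122.0]
tool_rot: [3.141, -0.0, 1.177]
force: [2.1, 1.4, 4.5]
width: 0.1
gripper_force: 2.2
```

```bash
python3 -c "
from h import *
go((40,-81,123))"
```

```text
shift cm [ 0.1 -0.  -0.1] turn [ 0.1 -0.   0. ] now fl [ 40. -82. 122.] F fl [1.4 2.1 4.5] t 20.15
```

Emit:
{"method": "jog_arm", "body": {
  "increments": [0, -0.25, 0, 0.3, 0, 0, 0, 0, -0.45, 0, 0.6, 0, 0, 0, 0, -0.65, 0, 0.9, 0, 0, 0, 0, -0.85, 0, 1.2, 0, 0, 0]
}}

```text
clock: 20.55
eef_pos: [569.8, -12.1, 109.4]
tool_rot: [-3.141, 0.001, 1.176]
force: [1.5, -0.8, 3.5]
width: -0.2
gripper_force: 1.4
```

```bash
python3 -c "
from h import *
go((40,-89,113))"
```

```text
shift cm [ 0.24  0.04 -0.36] turn [-0.  0. -0.] now fl [ 39.6 -91.4 109.4] F fl [ 1.7 -0.2  3.5] t 20.55
```

Emit:
{"method": "jog_arm", "body": {
  "increments": [0, -0.15, 0, 0.3, 0, 0, 0, 0, -0.3, 0, 0.6, 0, 0, 0, 0, -0.4, 0, 0.9, 0, 0, 0, 0, -0.5, 0, 1.15, 0, 0, 0]
}}

```text
clock: 20.95
eef_pos: [567.5, -16.0, 97.6]
tool_rot: [-3.14, 0.0, 1.176]
force: [0.6, 0.1, 0.8]
width: -0.4
gripper_force: 0.3
```

```bash
python3 -c "
from h import *
go((40,-95,101))"
```

```text
shift cm [ 0.09  0.1  -0.34] turn [-0.1  0.   0. ] now fl [ 39.  -95.9  97.6] F fl [0.5 0.3 0.8] t 20.95
```

Run:
```python
from h import *
cv2.imwrite("pics/side7.png",ctrl.get_image("side")[:,:,::-1]);cv2.imwrite("pics/top7.png",ctrl.get_image("top")[:,:,::-1])
g=lambda im,f:(255*(cv2.resize(im,None,fx=f,fy=f,interpolation=cv2.INTER_CUBIC)/255.)**0.6).astype('uint8')
a=g(cv2.imread("pics/side7.png")[160:212,185:285],8);b=g(cv2.imread("pics/top7.png")[118:142,140:240],8)[:184]
cv2.imwrite('pics/c7.png',np.vstack([a,b]));print(a.shape,b.shape)
```

```text
(416, 800, 3) (184, 800, 3)
```

View pics/c7.png

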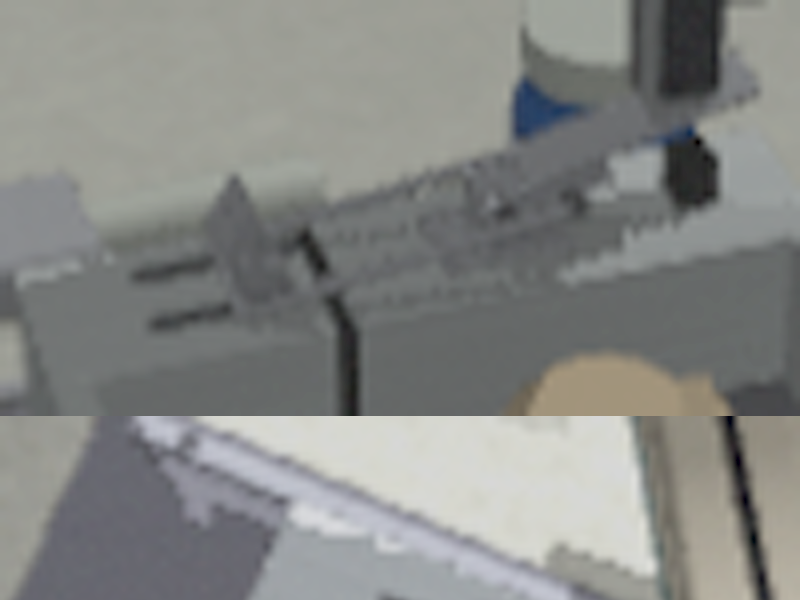

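The keeper apex at (235,178) has moved about 3.5 px toward the lever since the earlier view. The bail legs run from (575,205) to (245,305) at its foot, so it is hooked and under tension. The low force fits being near dead centre, so I'll press home.

Emit:
{"method": "jog_arm", "body": {
  "increments": [0, -0.1, 0, 0.3, 0, 0, 0, 0, -0.2, 0, 0.6, 0, 0, 0, 0, -0.25, 0, 0.9, 0, 0, 0, 0, -0.3, 0, 1.2, 0, 0, 0, 0, -0.35, 0, 1.5, 0, 0, 0, 0, -0.4, 0, 1.7, 0, 0, 0]
}}

```text
clock: 21.65
eef_pos: [566.8, -19.5, 81.6]
tool_rot: [3.142, -0.0, 1.176]
force: [-3.7, 0.8, 18.0]
width: -0.3
gripper_force: 9.3
```

```bash
python3 -c "
from h import *
go((40,-100,82))"
```

```text
shift cm [-0.06  0.03 -0.04] turn [ 0. -0.  0.] now fl [ 39.7 -99.4  81.6] F fl [-3.7 -0.7 18. ] t 21.65
```

Home stop reached at z 81.6 (82 expected). I'll retreat straight up and clear.

Emit:
{"method": "jog_arm", "body": {
  "increments": [0, 0, 0, -0.4, 0, 0, 0, 0, 0, 0, -2, 0, 0, 0, 0, 0, 0, -5, 0, 0, 0, 0, 0, 0, -10, 0, 0, 0, 0, 0, 0, -14, 0, 0, 0, 0, -4, -4, -15, 0, 0, 0, 0, -8, -8, -15, 0, 0, 0, 0, -12, -12, -15, 0, 0, 0, 0, -14, -14, -15, 0, 0, 0, 0, -14, -14, -15, 0, 0, 0]
}}

```text
clock: 22.65
eef_pos: [376.0, -97.4, 230.9]
tool_rot: [-3.135, 0.004, 1.171]
force: [1.0, 0.9, 0.0]
width: -0.1
gripper_force: 0.0
```

Run:
```python
from h import *
np.set_printoptions(precision=1,suppress=True)
cv2.imwrite("pics/side8.png",ctrl.get_image("side")[:,:,::-1]);s=ctrl.read_state();print(s['clock'],s['eef_pos'],s['force'])
b=cv2.imread("pics/side8.png",0)
# project expected lever-tip points (home) to side pixels and compare with picture 7
p=P["side"];K=np.array([[p['fx'],0,p['cx']],[0,p['fy'],p['cy']],[0,0,1.]]);E=p['extrinsics']
def px(q):return cv2.projectPoints((O+F@np.array(q,float)).reshape(1,3),cv2.Rodrigues(E[:3,:3])[0],E[:3,3],K,np.array(p['distortion']))[0].ravel()
for th in(0,.17,.3):print(th,px((40,-45-72*np.cos(th),76+72*np.sin(th)+4)))
u,v=px((40,-114,80)).astype(int)
print(b[v-14:v+10,u-6:u+7:2])
for n in(0,3,8):
    g=cv2.imread(f"pics/side{n}.png",0).astype(int);print(n,"bystander regions mean",g[255:295,220:265].mean(),g[235:272,278:318].mean(),g[182:205,160:180].mean())
```

```text
22.7 [380.6 -96.5 231.5] [1.4 1.  0.1]
0 [278.3 176.6]
0.17 [278.1 172. ]
0.3 [277.3 168.7]
[[107 110 111 112 113 113 112]
 [100 112 112 114 115 114 113]
 [101 114 113 112 115 115 114]
 [101 113 111 112 112 114 113]
 [100 115 114 113 113 113 113]
 [104 114 115 115 114 114 114]
 [112 114 115 114 114 115 113]
 [113 116 114 113 114 116 114]
 [103 116 114 114 115 115 116]
 [ 63 116 113 115 116 114 116]
 [ 34 116 112 113 113 113 114]
 [ 33 112 108 106 113 113 113]
 [ 66 103 101  97 112 115 116]
 [ 96  97  97  96 103 117 116]
 [ 96  96  96  96  97 116 117]
 [ 95  96  96  96  89 106 118]
 [ 96  94  86  86  76  95 115]
 [ 87  80  65  80  94 114 113]
 [ 43  44  90 114 114 114 111]
 [ 15  12 111 114 112 113 111]
 [ 14  13  98 113 113 109 113]
 [ 12  13  62 109 108  99 108]
 [ 13  12  53  99 100 100 101]
 [ 20  27  54 100 101 101 102]]
0 bystander regions mean 84.69666666666667 85.47635135135135 80.4
3 bystander regions mean 82.55388888888889 82.12027027027027 70.31521739130434
8 bystander regions mean 66.68388888888889 74.14797297297298 73.42826086956522
```

The handle end appears at row ~176, where a home lever should be (176.6), resting on its black stop. Handing in.

```bash
python3 -c "
from cell import ctrl
print(ctrl.finish_job())"
```

```text
the job is handed in; nothing more can be done
None
```

The flask is closed and handed in at 22.7 s: the half is up to the seal, the bail is hooked under the keeper's lip and the lever lies on its home stop (highest reading 18 N). The hook and lever checks come from side-camera measurements, and I did not separately confirm that the bystanders stayed put.

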